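Release the checked bottle: flip its status paddle from red to green

TASK

The tan bottle with the black cap has passed its check: with your fingertips, push the status paddle on its stand up and right over its pivot until it lies flat on the right with its green face up. Swing it over steadily without flicking, forcing or gripping it. Do not pick up or shift either bottle, and leave the other stand's paddle showing red as it is.

Things in the scene. Friction and masses are not known exactly. Their poses are not given: they have to be found in the camera images.
- tan_stand: Fixed grey stand with the tan bottle and a red/green status paddle. Base plate 90 x 220 x 10 mm: x -45 to 45, y -65 to 155 mm of the origin, which is on the worktop under the middle of the paddle's pivot. x points to the robot's right, y away from it (turned up to 0.35 rad). Bottle's place: y = +115 mm. Two posts, 8 mm thick, 22 deep, 108 high, at y = +-51 mm.
- tan_pivot (a point): Middle of the pivot of the paddle beside the tan bottle, 100 mm above the worktop; the pivot lies along y (stand axes). At each post a bar runs 38 mm along -x and +x, 84 to 92 mm above the worktop, with a small rest arm inward under each paddle corner (at x = +-33, reaching to y = +-35 mm). Between the arms the space under the paddle is free.
- tan_flag (a joint): Paddle angle, tan bottle's stand (rad). 0: flat on the left of the pivot (stand -x), red face with white bar up; pi/2: upright; pi: flat on the right, green face with white disc up. Starts at 0 to 0.25; hard stops at 0 and pi. Stiff hinge: it stays at whatever angle it is left, so it must be pushed all the way (about 0.7 N at the edge).
- tan_edge (a point): Middle of the free edge of the paddle beside the tan bottle: a plate 88 mm wide (along the pivot), 6 mm thick, 40 g, reaching 4 to 78 mm from the pivot axis, which lies in its mid-plane. This point is 78 mm from the axis, at mid-thickness. x points along the plate to the pivot, z out of the red face.
- tan_bottle_mid (a point): Centre (half-way up) of the loose tan reagent bottle with black cap, 56 mm diameter, 115 mm high, 0.2 kg, standing on the base plate of its stand. z along the bottle.
- white_stand: Fixed grey stand with the slim white bottle and a red/green status paddle. Base plate 90 x 220 x 10 mm: x -45 to 45, y -65 to 155 mm of the origin, which is on the worktop under the middle of the paddle's pivot. x points to the robot's right, y away from it (turned up to 0.35 rad). Bottle's place: y = +115 mm. Two posts, 8 mm thick, 22 deep, 108 high, at y = +-51 mm.
- white_pivot (a point): Middle of the pivot of the paddle beside the slim white bottle, 100 mm above the worktop; the pivot lies along y (stand axes). At each post a bar runs 38 mm along -x and +x, 84 to 92 mm above the worktop, with a small rest arm inward under each paddle corner (at x = +-33, reaching to y = +-35 mm). Between the arms the space under the paddle is free.
- white_flag (a joint): Paddle angle, slim white bottle's stand (rad). 0: flat on the left of the pivot (stand -x), red face with white bar up; pi/2: upright; pi: flat on the right, green face with white disc up. Starts at 0 to 0.25; hard stops at 0 and pi. Stiff hinge: it stays at whatever angle it is left, so it must be pushed all the way (about 0.7 N at the edge).
- white_edge (a point): Middle of the free edge of the paddle beside the slim white bottle: a plate 88 mm wide (along the pivot), 6 mm thick, 40 g, reaching 4 to 78 mm from the pivot axis, which lies in its mid-plane. This point is 78 mm from the axis, at mid-thickness. x points along the plate to the pivot, z out of the red face.
- white_bottle_mid (a point): Centre (half-way up) of the loose slim white dropper bottle with blue shoulder and blue pointed nozzle, 42 mm diameter, 110 mm high, 0.2 kg, standing on the base plate of its stand. z along the bottle.
There are look-alikes about, which are no part of the job. Leave any orange or turquoise look-alike of the part that bears white_bottle_mid alone.

How it is judged (in metres and radians):
On the way:
1. the tan bottle's paddle has been pushed past upright (value of joint tan_flag above 1.6 rad), for 0.1 s.
At the end, for the whole second after the job is handed in: The paddle on the tan bottle's stand lies on the right of its pivot, green up, within 0.17 rad of flat and at rest; the other paddle's edge is within 12 mm of where it was, red up; both bottles stand upright within 15 mm of where they stood (value of joint tan_flag above 2.97 rad and velocity of joint tan_flag below 0.1 rad/s and distance of white_edge from where it was at the start of the episode below 0.012 m and value of joint white_flag below 0.45 rad and not (distance of tan_bottle_mid from where it was at the start of the episode above 0.015 m or angle between tan_bottle_mid's own z axis and vertical above 0.2 rad) and not (distance of white_bottle_mid from where it was at the start of the episode above 0.015 m or angle between white_bottle_mid's own z axis and vertical above 0.2 rad)); the robot touches nothing.
It fails at once if a bottle is lifted, carried, shifted by more than 15 mm or tipped ((distance of tan_bottle_mid from where it was at the start of the episode above 0.015 m or angle between tan_bottle_mid's own z axis and vertical above 0.2 rad) or (distance of white_bottle_mid from where it was at the start of the episode above 0.015 m or angle between white_bottle_mid's own z axis and vertical above 0.2 rad)).
It fails at once if the other stand's paddle is moved by more than 12 mm at its edge (distance of white_edge from where it was at the start of the episode above 0.012 m).
It fails at once if the paddle is flicked (faster than 6 rad/s) (velocity of joint tan_flag above 6 rad/s).
It fails at once if the paddle or its stand is gripped or forced (fingers press on it with over 25 N) (contact force between the fingers and tan_stand above 25 N).
It also fails if it takes over 40 s, if anything falls off the work surface, if the arm or the gripper's body presses on something with over 40 N, if the wrist force passes 120 N, or if a joint passes its speed limit or range.

ROBOT

A 6-joint arm with a two-finger parallel gripper is mounted at the origin on a cart in front of the work surface, level with it; the furniture and walls round the work are solid. World frame = base frame: x ahead of the robot, y to its left, z up, the work surface at z = 0. Lengths are in mm, angles in rad, forces in N, time in s.
With the tool pointing down it reaches from about 350 to 775 mm from the base axis. Payload 7.3 kg.
Tool frame: the origin (TCP) lies on the front face of the gripper's body, between the roots of the fingers; the fingertips stand 66 mm ahead of it and the grasp point (between the pads) lies 47 mm ahead of it (bot.tip_extent is the distance from the TCP to the fingertips, in mm); z points along the fingers, y is the line along which they close (so a half turn about z gives the same grasp; the last joint's range is limited). The gripper opens to 92 mm and grips with 3 to 60 N. Pads are 19 mm wide; open, the fingers measure 130 mm over their backs; the gripper's body (75 mm by 190 mm) begins 47 mm behind the grasp point.
Start: joints at [1.007, 0.342, 1.524, -0, 1.275, -0.146], TCP at [213.004, 479.862, 292.241] pointing down, gripper open.
Joint ranges: [-2.53, 2.53], [-0.77, 2.02], [0.04, 2.7], [-1, 4.14], [0.28, 2.66], [-3.11, 3.11]. Speed limits (rad/s): [2.57, 2.57, 3.14, 3.14, 3.14, 3.14].

INTERFACE

Orientations are given as [roll, pitch, yaw] about the fixed x, y, z axes, in that order (R = Rz(yaw) Ry(pitch) Rx(roll)).
In Python, from plant import readout, viewer, order, bot gives the robot as it stands.
- The arm moves only by the shell command python3 -m creep 'ROWS'. ROWS is text: rows parted by semicolons, each of 7 numbers parted by spaces: the shift along the world's x, y, z in m, then the turn, a rotation vector about the world's x, y, z in rad, then the opening in per cent of the stroke, from 0 (shut) to 100 (fully open). A call has 1 to 8 rows; each row shifts and turns the commanded pose from where the row before left it; what a row does not reach is not made up. A row lasts 1/12 s, in which the tool goes at most 41.7 mm and 7.16 degrees, less where a joint would pass 70% of its speed; a pose out of reach is approached as far as the arm can. A call is refused whole if a number of a shift passes 0.0417 or a number of a turn 0.125, either way. A call with a gripper value outside its range is refused whole. The fingers move at their own pace and stop on an object; the grip force is fixed at half the most. Time passes only in rows, so rows that do not move let the fingers close. It gives the time, the measured TCP pose, the force, the opening and the grip force at its end, in the units of the state.
- readout.get_obs(): the state, without advancing time (a new reading comes with each control period).
- viewer.capture(name): name is "side" or "top"; returns the picture (420x560x3 uint8, red, green, blue); there is no depth.
- viewer.camera_info(name): a dict with "fx", "fy", "cx", "cy" (pixels), "origin" and "rotation" of the camera in the world. Camera axes: x right, y up, looking along -z (the intrinsics and any distortion apply to the point x, -y, -z); pixel columns grow to the right and rows downward; lengths in mm; the calibration is good to about 2 mm. A picture is of the moment at which its call begins. camera_info takes no time and is no camera call.
- order.close_job(): hands the job in; it is judged then, once.
The state is a dict: "time": time; "joint_positions": joint angles; "dq": joint speeds; "tau": joint torques, N m; "tool_pos": TCP position; "tcp_rot": TCP orientation; "contact_force": force on the tool from outside, world axes, zero at the start; "moment": the same for the moment, N m; "grip_width": finger opening in mm; "finger_force": force on a finger pad.
Only numpy, scipy, OpenCV 4.12 (cv2) and the standard library are available. Lean on these libraries where they do the work, as an engineer would, in place of code of your own. Each camera call takes 0.05 s, during which the arm holds its last target. There are 200 camera calls.

## Working session

There is one attempt and no reset: what is moved stays moved. The work goes in short steps, Python scripts to look and compute and a shell command to move; the robot and the scene stay as the last step left them, time stands still between calls to the robot, and variables do not carry over. Pictures are saved under pics/ and viewed, at most 10 in all, crops included, and the job is handed in when it is done.

```bash
mkdir -p pics
python3 - <<'E'
from plant import readout, viewer
import cv2
for n in("top","side"):
    cv2.imwrite(f"pics/{n}0.png",cv2.resize(viewer.capture(n)[:,:,::-1],(800,600),interpolation=cv2.INTER_CUBIC)); print(viewer.camera_info(n))
o=readout.get_obs();print(o)
E
```

```text
{'fx': 447.26205025590184, 'fy': 447.26205025590184, 'cx': 276.18611908766974, 'cy': 215.96259241152757, 'origin': array([ 464.40632699,   -4.63097617, 1007.15164308]), 'rotation': array([ 0.13107155,  0.0297383 , -1.58969104])}
{'fx': 408.10123341755735, 'fy': 408.10123341755735, 'cx': 278.66138582036734, 'cy': 207.37738172137642, 'origin': array([315.02337494, 649.94263091, 566.79900328]), 'rotation': array([ 0.99086868, -0.01265917, -2.71507011])}
{'time': 0.1, 'joint_positions': array([ 1.00701588e+00,  3.42646729e-01,  1.52488361e+00, -4.23850891e-06,
        1.27540421e+00, -1.45995130e-01]), 'dq': array([ 1.00194863e-03, -2.23548526e-03, -1.38663880e-03,  4.10207891e-05,
        2.04101883e-03, -2.88943971e-04]), 'tau': array([ 1.17514435e-03, -4.32003736e+01, -2.44695067e+01,  7.18549825e-02,
        5.26715477e-02, -1.01500052e-05]), 'tool_pos': array([212.84975989, 479.63194241, 291.63090428]), 'tcp_rot': array([-3.14026445e+00, -1.91204580e-04,  2.72380845e+00]), 'contact_force': array([-0.21896146,  0.19224956,  0.66504004]), 'moment': array([-0.00636366,  0.07406755, -0.00583806]), 'finger_force': 0.0, 'grip_width': 92.0178646034842}
```

View pics/top0.png

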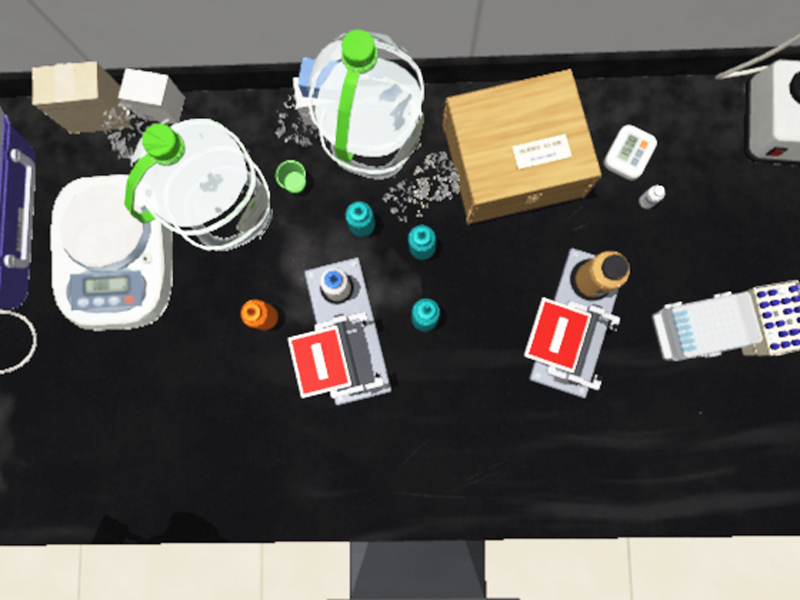

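View pics/side0.png

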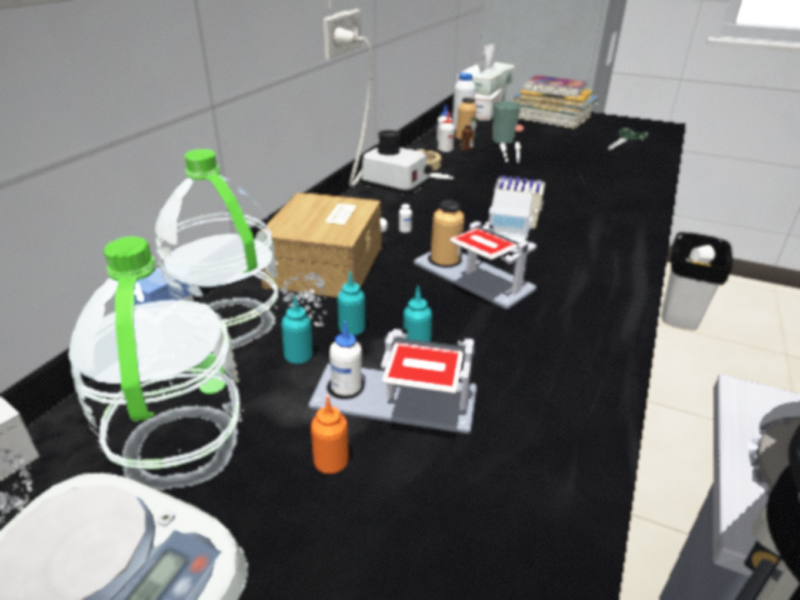

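The top view shows the tan stand at (575,320) with its paddle red up at (560,335). The white stand is at (345,330). In the side view the tan stand is at (480,260). I'll crop the tan stand for exact positions.

```bash
cat > h.py <<'E'
import numpy as np
from scipy.spatial.transform import Rotation as R
from plant import viewer
def ray(n,u,v):
    c=viewer.camera_info(n); d=R.from_euler('xyz',c['rotation']).apply([(u-c['cx'])/c['fx'],-(v-c['cy'])/c['fy'],-1]); return np.array(c['origin']),d
def at(n,u,v,z):
    o,d=ray(n,u,v); return o+d*(z-o[2])/d[2]
def proj(n,p):
    c=viewer.camera_info(n); q=R.from_euler('xyz',c['rotation']).inv().apply(np.array(p)-c['origin']); return np.array([c['cx']+c['fx']*q[0]/-q[2],c['cy']+c['fy']*q[1]/q[2]])
E
python3 - <<'E'
import cv2
from plant import viewer
a=viewer.capture("top")[165:285,355:455,::-1]; b=viewer.capture("side")[130:220,285:385,::-1]
cv2.imwrite("pics/c1.png",cv2.hconcat([cv2.resize(a,(400,480),interpolation=cv2.INTER_CUBIC),cv2.copyMakeBorder(cv2.resize(b,(400,360),interpolation=cv2.INTER_CUBIC),0,120,0,0,0)]))
E
```

```text
(no output)
```

View pics/c1.png

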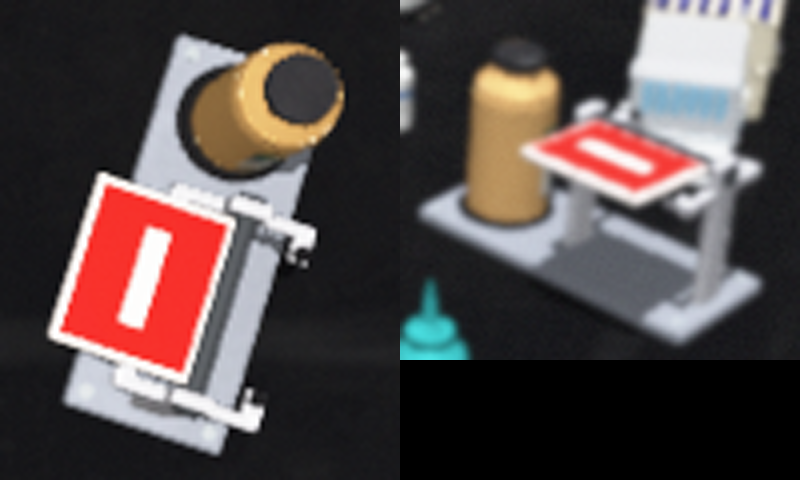

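The left panel (4x, offset 355,165) shows the base corners at (180,35), (63,402) and (222,453). The paddle corners are at (100,172), (50,338), (184,382) and (234,222). The paddle's height will come from a fit.

Run:
```python
from h import *
from scipy.optimize import least_squares
def px(a,b): return a/4+355-.5+.125,b/4+165-.5+.125
base=[((-45,155,10),(180,35)),((-45,-65,10),(63,402)),((45,-65,10),(222,453))]
pad=[((78,44),(100,172)),((78,-44),(50,338)),((4,-44),(184,382)),((4,44),(234,222))]
def W(p,l):
    x,y,th=p[:3]; c,s=np.cos(th),np.sin(th) # stand x axis = world -y rotated
    ex=np.array([s,-c]);ey=np.array([c,s]) 
    return np.array([*(np.array([x,y])+l[0]*ex+l[1]*ey),l[2]])
def f(p):
    r=[]
    for l,q in base: r.append(proj("top",W(p,l))-px(*q))
    a=p[3]
    for (d,y),q in pad:
        r.append(proj("top",W(p,(-d*np.cos(a)+3*np.sin(a),y,100+d*np.sin(a)+3*np.cos(a))))-px(*q))
    return np.concatenate(r)
s=least_squares(f,[450,-200,-.2,.1]);print(s.x,s.fun.round(1))
p=s.x;a=p[3]
# side check: predicted paddle corners in side crop coords (4x, off 285,130)
for (d,y),q in pad:
    for aa in (a,0.1,.25): print((d,y),aa.round(2) if aa is a else aa,(proj("side",W(p,(-d*np.cos(aa)+3*np.sin(aa),y,100+d*np.sin(aa)+3*np.cos(aa))))-[285,130])*4+1.5)
print(W(p,(-78,0,100)),W(p,(0,0,100)),W(p,(0,115,67)))
```

```text
[ 5.27924372e+02 -2.46689553e+02 -3.46812599e-01  1.02715486e-01] [-0.6 -0.8 -0.3  0.2 -0.6  0.7  0.1 -0.2 -0.5 -0.2  0.8  0.8  0.9 -0.6]
(78, 44) 0.1 [118.25943961 145.71814018]
(78, 44) 0.1 [118.20690253 146.04375751]
(78, 44) 0.25 [122.01558444 127.75639767]
(78, -44) 0.1 [235.89417517 196.65670338]
(78, -44) 0.1 [235.82655405 196.99477505]
(78, -44) 0.25 [240.44653205 177.96670619]
(4, -44) 0.1 [308.20967912 165.84891175]
(4, -44) 0.1 [308.19883289 165.8686253 ]
(4, -44) 0.25 [308.82676762 164.81631372]
(4, 44) 0.1 [192.53388172 118.81889972]
(4, 44) 0.1 [192.52356035 118.83763829]
(4, 44) 0.25 [193.1261051  117.83941698]
[ 554.43672082 -173.33360294  100.        ] [ 527.92437159 -246.68955251  100.        ] [ 636.07737417 -285.77827253   67.        ]
```

```bash
r="0.02 -0.032 0 0 0 -0.0833 0"; python3 -m creep '0.02 -0.032 0 0 0 -0.0833 0;0.02 -0.032 0 0 0 -0.0833 0;0.02 -0.032 0 0 0 -0.0833 0;0.02 -0.032 0 0 0 -0.0833 0;0.02 -0.032 0 0 0 -0.0833 0;0.02 -0.032 0 0 0 -0.0833 0;0.02 -0.032 0 0 0 -0.0833 0;0.02 -0.032 0 0 0 -0.0833 0'
python3 -m creep '0.02 -0.032 0 0 0 -0.0833 0;0.02 -0.032 0 0 0 -0.0833 0;0.02 -0.032 0 0 0 -0.0833 0;0.02 -0.032 0 0 0 -0.0833 0;0.02 -0.032 0 0 0 -0.0833 0;0.02 -0.032 0 0 0 -0.0833 0;0.02 -0.032 0 0 0 -0.0833 0;0.02 -0.032 0 0 0 -0.0833 0'
python3 -m creep '0.02 -0.032 0 0 0 -0.0833 0;0.02 -0.032 0 0 0 -0.0833 0;0 0 0 0 0 0 0'
```

```text
time: 0.87
tool_pos: [373.5, 222.2, 292.3]
tcp_rot: [3.141, 0.0, 2.053]
contact_force: [0.5, 0.4, 0.2]
grip_width: 43.3
finger_force: 0.0
time: 1.53
tool_pos: [533.6, -34.0, 292.1]
tcp_rot: [-3.141, -0.0, 1.387]
contact_force: [0.2, 0.4, -0.1]
grip_width: 0.4
finger_force: 0.0
time: 1.78
tool_pos: [575.3, -101.8, 291.1]
tcp_rot: [3.14, 0.002, 1.216]
contact_force: [-1.5, -0.4, -0.1]
grip_width: 0.5
finger_force: 0.0
```

```bash
python3 -m creep '0 0 0 -0.105 0.038 0 0;0 0 0 -0.105 0.038 0 0;0 0 0 -0.105 0.038 0 0;0 0 0 -0.105 0.038 0 0;0 0 0 -0.105 0.038 0 0;0 0 0 -0.105 0.038 0 0;0 0 0 -0.105 0.038 0 0;0 0 0 0 0 0 0'
cat > st.py <<'E'
from plant import readout
from h import *
o=readout.get_obs(); Rt=R.from_euler('xyz',o['tcp_rot']); d=Rt.apply([0,0,1]); t=o['tool_pos']+66*d
c,s=np.cos(-.347),np.sin(-.347); M=np.array([[s,-c,0],[c,s,0],[0,0,1]]); P=np.array([527.9,-246.7,0])
print("tip(stand)",(M@(t-P)).round(1),"d(stand)",(M@d).round(2),"tooly",(M@Rt.apply([0,1,0])).round(2),"F(stand)",(M@o['contact_force']).round(1),"q",o['joint_positions'].round(2),"t",o['time'])
E
python3 st.py
```

```text
time: 2.45
tool_pos: [572.8, -93.9, 289.6]
tcp_rot: [-3.133, 0.787, 1.234]
contact_force: [0.2, 1.0, -0.6]
grip_width: 0.5
finger_force: 0.0
tip(stand) [-112.2   -9.8  242.9] d(stand) [ 0.71 -0.   -0.71] tooly [-0.    1.   -0.01] F(stand) [-1.  -0.2 -0.6] q [-0.    0.61  1.3  -0.73  1.56  0.47] t 2.45
```

```bash
python3 -m creep '0 0 -0.025 0 0 0 0;0 0 -0.025 0 0 0 0;0 0 -0.025 0 0 0 0;0 0 -0.025 0 0 0 0;0 0 -0.025 0 0 0 0;0 0 -0.025 0 0 0 0;0 0 -0.024 0 0 0 0;0 0 0 0 0 0 0'; python3 st.py
python3 - <<'E'
import cv2
from plant import viewer
b=viewer.capture("side")[90:240,235:435,::-1]
cv2.imwrite("pics/c2.png",cv2.resize(b,(800,600),interpolation=cv2.INTER_CUBIC))
E
```

```text
time: 3.12
tool_pos: [570.8, -96.1, 113.9]
tcp_rot: [-3.13, 0.78, 1.231]
contact_force: [-1.9, 0.1, -0.3]
grip_width: 0.6
finger_force: 0.0
tip(stand) [-109.8  -11.3   67. ] d(stand) [ 0.7  -0.01 -0.71] tooly [ 0.    1.   -0.01] F(stand) [ 0.5 -1.8 -0.3] q [-0.01  0.81  1.44 -0.76  1.3   0.7 ] t 3.1167
```

View pics/c2.png

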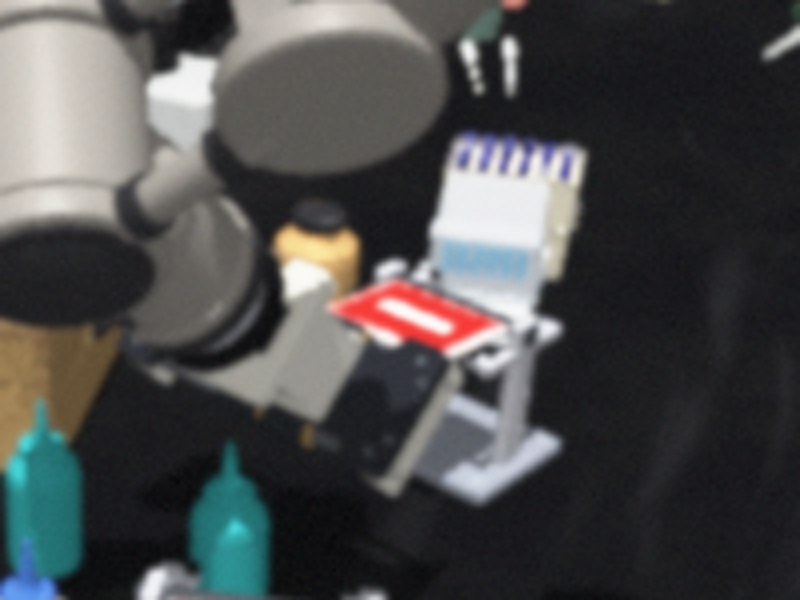

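The gripper sits to the left of the paddle with nothing touching. Next I slide the tips under the edge and compute the sweep.

```bash
python3 -m creep '-0.0039 -0.0108 0 0 0 0 0;-0.0039 -0.0108 0 0 0 0 0;-0.0039 -0.0108 0 0 0 0 0;-0.0039 -0.0108 0 0 0 0 0;0 0 0 0 0 0 0'; python3 st.py
python3 - <<'E'
import numpy as np
c,s=np.cos(-.347),np.sin(-.347); ex=np.array([s,-c]);ey=np.array([c,s])
prev=None
for k,th in enumerate(np.linspace(.15,np.pi,33)):
    ph=np.interp(th,[1.2,2.6],[np.pi/4,0.05]); d=np.array([np.sin(ph),-np.cos(ph)]); w=np.array([np.cos(ph),np.sin(ph)])
    u=np.array([-np.cos(th),np.sin(th)]); n=np.array([-np.sin(th),-np.cos(th)]); rho=np.interp(th,[0.1,1,3],[64,58,52])
    h=3+9.5*abs(w@n)
    if th<np.pi/4: h=max(h,(w@(78*u+3*n)-9.5-rho*(w@u))/(w@n))
    p=rho*u+h*n+[0,100]; tcp=p-66*d
    if prev is not None:
        D=tcp-prev[0]; r=(prev[1]-ph)*ey
        print(k,th.round(2),"tip",p.round(),"row",(D[0]*ex/1000).round(4),(D[1]/1000).round(4),r.round(3))
    else: print("start tip",p.round(1))
    prev=(tcp,ph)
E
```

```text
time: 3.58
tool_pos: [556.6, -141.8, 119.3]
tcp_rot: [3.141, 0.782, 1.221]
contact_force: [-0.9, 0.5, -0.1]
grip_width: 0.7
finger_force: 0.0
tip(stand) [-61.9  -8.8  72.5] d(stand) [ 0.7  -0.   -0.71] tooly [0. 1. 0.] F(stand) [-0.2 -1.  -0.1] q [-0.08  0.78  1.5  -0.8   1.24  0.69] t 3.5833
start tip [-66.7  84.4]
1 0.24 tip [-67.  93.] row [0. 0.] 0.0084 [ 0. -0.]
2 0.34 tip [-66. 101.] row [-0.0003 -0.0008] 0.008 [ 0. -0.]
3 0.43 tip [-64. 108.] row [-0.0006 -0.0016] 0.0076 [ 0. -0.]
4 0.52 tip [-62. 116.] row [-0.0009 -0.0024] 0.0072 [ 0. -0.]
5 0.62 tip [-58. 122.] row [-0.0011 -0.003 ] 0.0067 [ 0. -0.]
6 0.71 tip [-54. 129.] row [-0.0013 -0.0037] 0.0063 [ 0. -0.]
7 0.8 tip [-50. 134.] row [-0.0015 -0.0041] 0.0055 [ 0. -0.]
8 0.9 tip [-46. 138.] row [-0.0013 -0.0036] 0.0041 [ 0. -0.]
9 0.99 tip [-42. 142.] row [-0.0014 -0.004 ] 0.0037 [ 0. -0.]
10 1.08 tip [-38. 145.] row [-0.0015 -0.0042] 0.0036 [ 0. -0.]
11 1.18 tip [-33. 149.] row [-0.0016 -0.0045] 0.0032 [ 0. -0.]
12 1.27 tip [-28. 151.] row [-0.0023 -0.0064] 0.0044 [ 0.035 -0.013]
13 1.37 tip [-23. 153.] row [-0.0026 -0.00
[... 616 characters left out ...]
0.0075] -0.0016 [ 0.046 -0.017]
23 2.3 tip [ 30. 146.] row [-0.0026 -0.0072] -0.0022 [ 0.046 -0.017]
24 2.39 tip [ 34. 143.] row [-0.0025 -0.0069] -0.0028 [ 0.046 -0.017]
25 2.49 tip [ 38. 139.] row [-0.0024 -0.0066] -0.0034 [ 0.046 -0.017]
26 2.58 tip [ 41. 135.] row [-0.0023 -0.0063] -0.0039 [ 0.046 -0.017]
27 2.67 tip [ 44. 130.] row [-0.0013 -0.0036] -0.0047 [ 0.01  -0.003]
28 2.77 tip [ 47. 125.] row [-0.0009 -0.0025] -0.0051 [ 0. -0.]
29 2.86 tip [ 49. 119.] row [-0.0007 -0.002 ] -0.0054 [ 0. -0.]
30 2.95 tip [ 50. 114.] row [-0.0005 -0.0014] -0.0056 [ 0. -0.]
31 3.05 tip [ 51. 108.] row [-0.0003 -0.001 ] -0.0057 [ 0. -0.]
32 3.14 tip [ 52. 103.] row [-0.0002 -0.0005] -0.0048 [ 0. -0.]
```

```bash
python3 -m creep '0.0008 0.0022 0.006 0 0 0 0;0.0008 0.0022 0.006 0 0 0 0;0 0 0.0084 0 0 0 0;-0.0003 -0.0008 0.008 0 0 0 0;-0.0006 -0.0016 0.0076 0 0 0 0;-0.0009 -0.0024 0.0072 0 0 0 0;-0.0011 -0.003 0.0067 0 0 0 0;-0.0013 -0.0037 0.0063 0 0 0 0'; python3 st.py
python3 - <<'E'
import cv2
from plant import viewer
b=viewer.capture("side")[90:240,235:435,::-1]
cv2.imwrite("pics/c3.png",cv2.resize(b,(800,600),interpolation=cv2.INTER_CUBIC))
E
```

```text
time: 4.25
tool_pos: [554.8, -146.6, 175.3]
tcp_rot: [-3.141, 0.782, 1.225]
contact_force: [0.9, -0.2, 0.7]
grip_width: 0.2
finger_force: 0.3
tip(stand) [-56.8  -8.8 128.4] d(stand) [ 0.7   0.   -0.71] tooly [-0.  1. -0.] F(stand) [-0.2  0.9  0.7] q [-0.09  0.7   1.48 -0.78  1.31  0.61] t 4.25
```

View pics/c3.png

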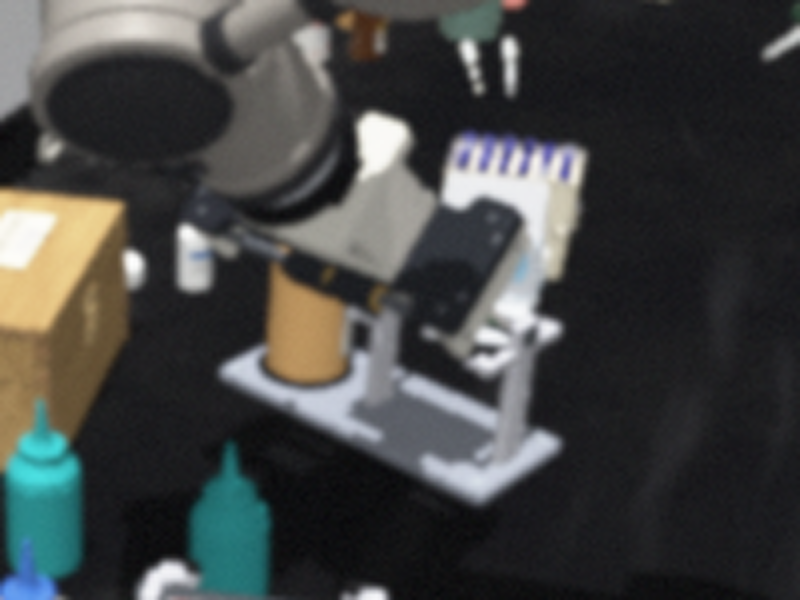

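The paddle is hidden behind the gripper, so it must have swung up. The bottle at (310,330) hasn't moved and forces are low, so I continue the arc.

```bash
python3 -m creep '-0.0015 -0.0041 0.0055 0 0 0 0;-0.0013 -0.0036 0.0041 0 0 0 0;-0.0014 -0.004 0.0037 0 0 0 0;-0.0015 -0.0042 0.0036 0 0 0 0;-0.0016 -0.0045 0.0032 0 0 0 0;-0.0023 -0.0064 0.0044 0.035 -0.013 0 0;-0.0026 -0.0071 0.0043 0.046 -0.017 0 0;-0.0027 -0.0074 0.0037 0.046 -0.017 0 0'; python3 st.py
python3 - <<'E'
import cv2
from plant import viewer
a=viewer.capture("top")[165:285,355:455,::-1]; b=viewer.capture("side")[90:210,285:385,::-1]
cv2.imwrite("pics/c4.png",cv2.resize(cv2.hconcat([a,b]),(800,480),interpolation=cv2.INTER_CUBIC))
E
```

```text
time: 4.97
tool_pos: [539.8, -187.9, 207.1]
tcp_rot: [3.141, 0.644, 1.225]
contact_force: [0.0, 0.3, 0.2]
grip_width: 0.3
finger_force: 0.3
tip(stand) [-19.7  -8.8 154.3] d(stand) [ 0.6  0.  -0.8] tooly [-0.  1.  0.] F(stand) [-0.3 -0.1  0.2] q [-0.21  0.6   1.51 -0.68  1.23  0.44] t 4.9667
```

View pics/c4.png

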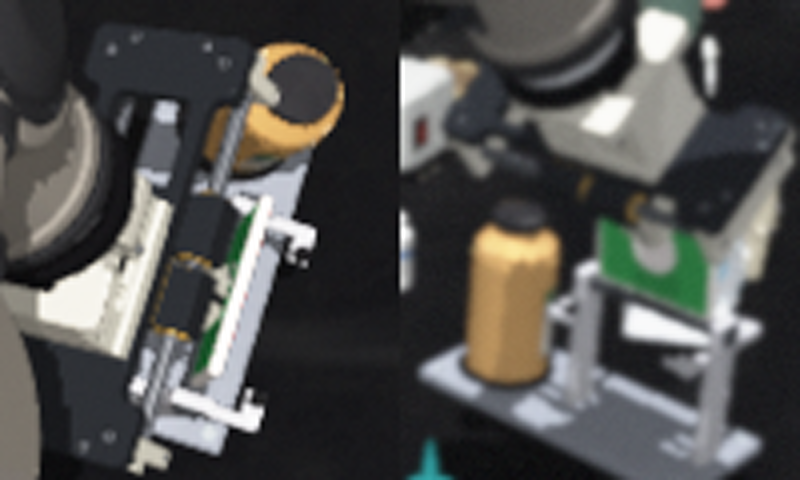

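The paddle is now near upright with green facing left. The bottle hasn't moved and the gripper's body is well above it. I continue.

```bash
python3 -m creep '-0.0027 -0.0076 0.003 0.046 -0.017 0 0;-0.0028 -0.0077 0.0023 0.046 -0.017 0 0;-0.0028 -0.0078 0.0017 0.046 -0.017 0 0;-0.0028 -0.0079 0.001 0.046 -0.017 0 0;-0.0028 -0.0078 0.0003 0.046 -0.017 0 0;-0.0028 -0.0078 -0.0004 0.046 -0.017 0 0;-0.0028 -0.0076 -0.001 0.046 -0.017 0 0;-0.0027 -0.0075 -0.0016 0.046 -0.017 0 0'; python3 st.py
python3 -m creep '-0.0026 -0.0072 -0.0022 0.046 -0.017 0 0;-0.0025 -0.0069 -0.0028 0.046 -0.017 0 0;-0.0024 -0.0066 -0.0034 0.046 -0.017 0 0;-0.0023 -0.0063 -0.0039 0.046 -0.017 0 0;-0.0013 -0.0036 -0.0047 0.01 -0.003 0 0;-0.0009 -0.0025 -0.0051 0 0 0 0;-0.0007 -0.002 -0.0054 0 0 0 0;0 0 0 0 0 0 0'; python3 st.py
```

```text
time: 5.73
tool_pos: [517.5, -249.5, 212.0]
tcp_rot: [3.139, 0.253, 1.223]
contact_force: [-0.7, 0.2, 0.8]
grip_width: 0.5
finger_force: 0.2
tip(stand) [ 22.7  -8.7 148.1] d(stand) [ 0.25  0.   -0.97] tooly [0. 1. 0.] F(stand) [ 0.  -0.7  0.8] q [-0.47  0.51  1.52 -0.28  1.1   0.  ] t 5.7333
time: 6.4
tool_pos: [504.5, -283.9, 183.1]
tcp_rot: [3.141, 0.048, 1.223]
contact_force: [0.2, -0.5, -0.2]
grip_width: 0.3
finger_force: 0.0
tip(stand) [ 46.1  -9.3 117.2] d(stand) [ 0.05  0.   -1.  ] tooly [0. 1. 0.] F(stand) [ 0.4  0.3 -0.2] q [-0.62  0.54  1.53 -0.05  1.06 -0.25] t 6.4
```

```bash
python3 -m creep '-0.0005 -0.0014 -0.004 0 0 0 0;-0.0003 -0.001 -0.004 0 0 0 0;-0.0002 -0.0005 -0.003 0 0 0 0;0 0 -0.0015 0 0 0 0;0 0 0 0 0 0 0'; python3 st.py
python3 - <<'E'
import cv2
from plant import viewer
a=viewer.capture("top")[165:285,355:455,::-1]; b=viewer.capture("side")[90:210,285:385,::-1]
cv2.imwrite("pics/c5.png",cv2.resize(cv2.hconcat([a,b]),(800,480),interpolation=cv2.INTER_CUBIC))
E
```

```text
time: 6.82
tool_pos: [504.0, -287.2, 171.8]
tcp_rot: [3.138, 0.047, 1.223]
contact_force: [-0.4, 1.2, 1.2]
grip_width: 0.5
finger_force: 0.0
tip(stand) [ 49.4  -8.5 105.9] d(stand) [ 0.05  0.   -1.  ] tooly [0. 1. 0.] F(stand) [-1.  -0.8  1.2] q [-0.63  0.55  1.54 -0.05  1.03 -0.26] t 6.8167
```

View pics/c5.png

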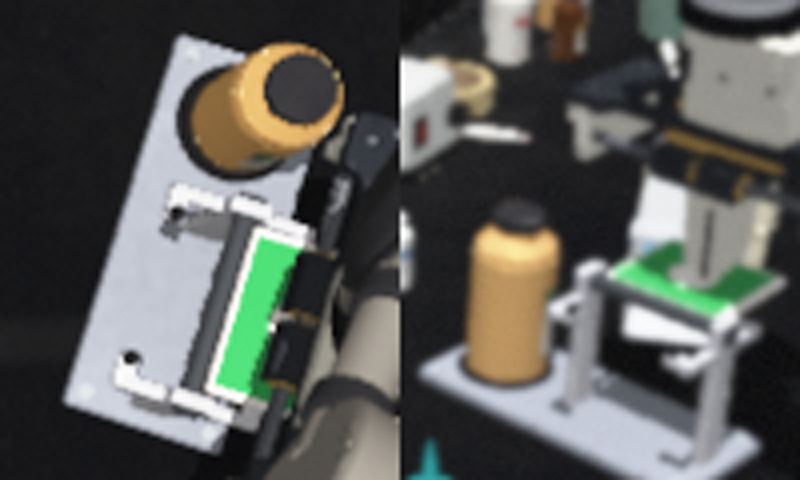

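The paddle is nearly flat on the right with green up. I press in small steps until the stop shows in the force.

```bash
python3 -m creep '0 0 -0.001 0 0 0 0;0 0 -0.001 0 0 0 0;0 0 0 0 0 0 0'; python3 -m creep '0 0 -0.001 0 0 0 0;0 0 0 0 0 0 0;0 0 0 0 0 0 0'; python3 st.py
```

```text
time: 7.17
tool_pos: [504.0, -287.5, 170.2]
tcp_rot: [3.137, 0.047, 1.222]
contact_force: [-0.6, -0.1, -0.1]
grip_width: 0.7
finger_force: 0.1
time: 7.42
tool_pos: [504.0, -287.5, 169.2]
tcp_rot: [3.138, 0.047, 1.222]
contact_force: [0.8, -1.6, -0.1]
grip_width: 0.2
finger_force: 0.0
tip(stand) [ 49.6  -8.4 103.3] d(stand) [ 0.05  0.   -1.  ] tooly [0. 1. 0.] F(stand) [ 1.3  1.3 -0.1] q [-0.63  0.56  1.54 -0.05  1.03 -0.26] t 7.4167
```

```bash
python3 -m creep '0 0 -0.001 0 0 0 0;0 0 0 0 0 0 0;0 0 0 0 0 0 0'; python3 -m creep '0 0 -0.001 0 0 0 0;0 0 0 0 0 0 0;0 0 0 0 0 0 0'; python3 st.py
```

```text
time: 7.67
tool_pos: [504.0, -287.5, 168.9]
tcp_rot: [3.137, 0.048, 1.222]
contact_force: [-1.0, 1.4, 5.7]
grip_width: 0.5
finger_force: 2.5
time: 7.92
tool_pos: [504.1, -287.5, 168.7]
tcp_rot: [3.137, 0.048, 1.222]
contact_force: [-3.5, 2.3, 10.5]
grip_width: 0.5
finger_force: 5.3
tip(stand) [ 49.6  -8.2 102.7] d(stand) [ 0.05  0.01 -1.  ] tooly [0.   1.   0.01] F(stand) [-1.  -4.1 10.5] q [-0.63  0.56  1.54 -0.05  1.02 -0.26] t 7.9167
```

The stop is reached: about 10 N with the tip at 103 mm, which is the flat height. I retreat straight up and check.

```bash
python3 -m creep '0 0 0.005 0 0 0 0;0 0 0.015 0 0 0 0;0 0 0.03 0 0 0 0;0 0 0.03 0 0 0 0;0 0 0.03 0 0 0 0;0 0 0.02 0 0 0 0;0 0 0 0 0 0 0;0 0 0 0 0 0 0'; python3 st.py
python3 - <<'E'
import cv2
from plant import viewer
a=viewer.capture("top")[:,:,::-1]; b=viewer.capture("side")[:,:,::-1]
cv2.imwrite("pics/c6.png",cv2.resize(cv2.hconcat([a[165:285,200:460],b[130:250,200:400]]),(800,209*1),interpolation=cv2.INTER_CUBIC))
E
```

```text
time: 8.58
tool_pos: [504.2, -287.6, 298.3]
tcp_rot: [3.135, 0.048, 1.222]
contact_force: [-0.5, 0.3, -0.5]
grip_width: 0.6
finger_force: 0.0
tip(stand) [ 49.6  -7.9 232.3] d(stand) [ 0.05  0.01 -1.  ] tooly [0.   1.   0.01] F(stand) [-0.1 -0.6 -0.5] q [-0.63  0.43  1.37 -0.05  1.32 -0.27] t 8.5833
```

View pics/c6.png

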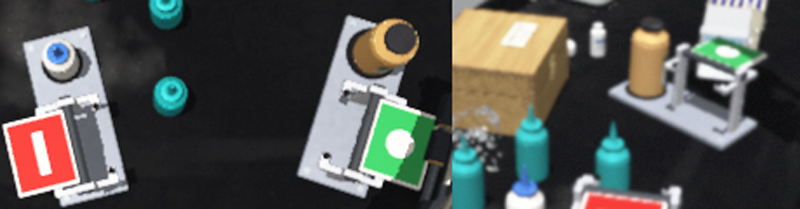

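The tan paddle lies flat on the right with the green disc up, at about (400,145). The white stand still shows red, both bottles stand where they were, and the gripper is clear.

```bash
python3 -c "
from plant import order; print(order.close_job())"
```

```text
the job is handed in; nothing more can be done
None
```

The tan bottle's paddle now lies flat on the right with its green face up; neither bottle nor the white stand's red paddle looks moved in the last pictures, and the job is handed in, but no verdict came back.

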